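Pack the serving utensils into the lidded tray

ROBOT

A 7-joint arm with a two-finger parallel gripper is mounted at the origin on the work surface. World frame = base frame: x ahead of the robot, y to its left, z up, the work surface at z = 0. Lengths are in m, angles in rad, forces in N, time in s.
With the tool pointing down it reaches from about 0.4 to 0.85 m from the base axis. Payload 4.5 kg.
Tool frame: the origin (TCP) lies at the very end of the fingers, on their centre line; the grasp point (between the pads) lies 19 mm behind it; z points along the fingers, y is the line along which they close (so a half turn about z gives the same grasp; the last joint's range is limited). The gripper opens to 88 mm and grips with 3 to 60 N. Pads are 18 mm wide; open, the fingers measure 123 mm over their backs; the gripper's body (75 mm by 187 mm) begins 45 mm behind the grasp point.
Start: joints at [-1.104, 0.689, -0.195, 1.565, 0.157, 0.902, -0.215], TCP at [0.262, 0.567, 0.239] pointing down, gripper open.
Joint ranges: [-3.01, 3.01], [-0.46, 2.08], [-1.47, 1.51], [0.13, 2.56], [-1, 4.14], [0.04, 2.09], [-2.66, 2.66]. Speed limits (rad/s): [2.57, 2.57, 3.14, 3.14, 3.14, 3.14, 3.14].

INTERFACE

Orientations are given as a unit quaternion [x, y, z, w].
In Python, from plant import r gives the robot as it stands. The module is installed in compiled form; this text tells all that it offers.
- The arm moves only by the shell command python3 -m pendant 'ROWS' [FORCE]. ROWS is JSON, one flat list of numbers, 7 for each row, row after row: the opening, from 0 (shut) to 1 (fully open), then the shift along the tool's x, y, z scaled (see below), then the turn, a rotation vector about the tool's x, y, z scaled (see below). A call has 1 to 12 rows; each row is the pose to reach, as a shift and turn from the pose commanded when the call began, along the tool's axes at that moment; what a row does not reach only later rows make up. The controller multiplies each number of a shift by 0.15 m and each number of a turn by pi/2 rad. A row lasts 1/10 s, in which the tool goes at most 50 mm and 8.59 degrees, less where a joint would pass 70% of its speed; a pose out of reach is approached as far as the arm can. A call with a number of a shift or a turn outside -1 to 1 is refused whole. A call with a gripper value outside its range is refused whole. The fingers move at their own pace and stop on an object; FORCE is the grip in N (left out, the last holds). Time passes only in rows, so rows that repeat a pose let the fingers close. It gives the time, the measured TCP pose, the force, the opening and the grip force at its end, in the units of the state.
- r.get_state(): the state, without advancing time (a new reading comes with each control period).
- r.snapshot(name): name is "side" or "top"; returns a dict with "img" (480x640x3 uint8, red, green, blue), "mtx" (3x3 intrinsics, pixels), "cam_to_world" (4x4, takes a point from camera to world coordinates). Camera axes: x right, y up, looking along -z (the intrinsics and any distortion apply to the point x, -y, -z); pixel columns grow to the right and rows downward; lengths in m; the calibration is good to about 2 mm. A picture is of the moment at which its call begins. There is no depth.
- r.finish_job(): hands the job in; it is judged then, once.
The state is a dict: "clock": time; "q": joint angles; "qd": joint speeds; "joint_torque": joint torques, N m; "tool_pos": TCP position; "eef_rot": TCP orientation; "contact_force": force on the tool from outside, world axes, zero at the start; "moment": the same for the moment, N m; "opening": opening from 0.0 (shut) to 1.0 (fully open); "finger_force": force on a finger pad.
Only numpy, scipy, OpenCV 4.12 (cv2) and the standard library are available. Lean on these libraries where they do the work, as an engineer would, in place of code of your own. Each camera call takes 0.05 s, during which the arm holds its last target. There are 200 camera calls.

TASK

Pack the white serving tray: lay the steel turner flat in its wide compartment and the red basting brush flat in the middle compartment, each the way round that puts its handle end in the narrow slot beside the flap; set them down, do not drop them in. With both lying flat, swing the clear flap over fully shut across the handle ends. Leave the spoon in the tray and the other kitchen things where they are.

Things in the scene. Friction and masses are not known exactly. Their poses are not given: they have to be found in the camera images.
- tray: White open tray, fixed to the counter, 230 (x) by 214 (y) mm, floor 4 mm thick; walls and dividers 4 mm thick, tops 30 mm above the counter. Origin: centre of the underside, z up. Its -x end, nearest the robot, carries the flap. Three compartments along x, inside from x = -111 to 111 mm: turner y = 19 to 103, brush y = -55 to 15, spoon y = -103 to -59 mm. Yaw within 0.3 rad
- turner_lane (a point): Centre of the wide turner compartment (222 by 84 mm), on its floor, at tray (0, 61, 4) mm; axes as the tray's. Grey blocks (tops 26 mm above the counter) fill its flap end, x = -111 to -71 mm, save for a 28 mm wide handle slot on the centreline, floored like the rest.
- brush_lane (a point): Centre of the middle, brush compartment (222 by 70 mm), on its floor, at tray (0, -20, 4) mm; axes as the tray's. Grey blocks (tops 26 mm above the counter) fill its flap end, x = -111 to -71 mm, save for a 28 mm wide handle slot on the centreline, floored like the rest.
- flap (a joint): Hinge of the clear, black-rimmed flap, along the tray's y at tray x = -115, z = 31 mm. 0 rad = fully shut, level over the rim and handle slots; 1.57 = upright; starts open at 1.65 to 2.1, leaning away from the tray; stop at 2.3. No spring or catch: it stays where left (friction 0.06 N m, so 1 to 2 N moves it); push it from behind, over and down.
- flap_edge (a point): Middle of the flap's free edge, 60 mm from the hinge line, at tray y = 0. The flap is 206 mm wide and 5 mm thick; shut, its top is 36 mm above the counter.
- board: Wooden cutting board 280 by 260 mm, 12 mm thick, fixed to the counter; the utensils start lying on it. Origin: centre of its underside. The tray is at one side of the robot (left or right) and the board at the other.
- turner: Flat serving turner, 98 to 196 g, balanced within 12 mm of its middle. x axis along it towards the head; origin mid-length on the underside, z up. 200 mm long, handle end at x = -100. Handle 18 mm wide, 18 mm high, black, from x = -100 to +15 mm; the steel blade from x = 20 to 100 mm is 66 mm wide and 4 mm thick. Starts on the board.
- turner_grip (a point): Good grasp point on the turner's handle: 15 mm from its origin towards the handle end, 9 mm above its underside.
- turner_tip (a point): Middle of the blade's front edge, on the underside.
- turner_butt (a point): End of the turner's handle, on the underside.
- brush: Basting brush with a stiff red silicone head, 63 to 126 g, balanced within 12 mm of its middle. x axis along it towards the head; origin mid-length on the underside, z up. 200 mm long, handle end at x = -100. Handle 18 mm wide, 18 mm high, blue, from x = -100 to +25 mm; then a steel ferrule 34 mm wide, 14 mm high; the head from x = 48 to 100 mm is 44 mm wide and 12 mm thick. Starts on the board.
- brush_grip (a point): Good grasp point on the brush's handle: 15 mm from its origin towards the handle end, 9 mm above its underside.
- brush_tip (a point): Front end of the brush head, on the underside.
- brush_butt (a point): End of the brush's handle, on the underside.
- spoon: Dark wooden spoon, 185 mm long, 34 mm wide, 10 mm high, already lying in the tray's narrow third compartment. Leave it.
- jar: Small spice jar, 48 mm across, 85 mm high, on the counter beyond the tray and board. Leave it.
- ramekin: White ramekin bowl, 66 mm across, 40 mm high, on the counter near the robot, between tray and board. Leave it.
- mug: Blue mug, 80 mm across, 90 mm high, far at the robot's right. Leave it.
- oil: Green oil bottle, 60 mm across, 190 mm high, far at the robot's left. Leave it.

How it is judged:
On the way:
1. turner and brush both lie flat in their compartments, handle ends in the slots, let go, with the flap still open (more than 1 rad) (y of turner_tip in the frame of turner_lane between -0.02 and 0.02 m and y of turner_butt in the frame of turner_lane between -0.01 and 0.01 m and x of turner_tip in the frame of turner_lane between 0.08 and 0.115 m and z of each of turner_tip, turner_butt in the frame of turner_lane below 0.008 m and angle between each of turner, brush's own z axis and vertical below 0.15 rad and linear speed of each of turner, brush below 0.03 m/s and contact force between the fingers and turner below 0.05 N and y of brush_tip in the frame of brush_lane between -0.02 and 0.02 m and y of brush_butt in the frame of brush_lane between -0.01 and 0.01 m and x of brush_tip in the frame of brush_lane between 0.08 and 0.115 m and z of each of brush_tip, brush_butt in the frame of brush_lane below 0.008 m and contact force between the fingers and brush below 0.05 N and value of joint flap above 1 rad), for 0.2 s.
At the end, for the whole second after the job is handed in: Turner and brush lie level (0.15 rad), released and still in their own compartments: underside within 8 mm of the floor, handle end within 10 mm and head end within 20 mm of the centreline, head end 80 to 115 mm past the centre on the side away from the flap; flap shut to 0.1 rad (y of turner_tip in the frame of turner_lane between -0.02 and 0.02 m and y of turner_butt in the frame of turner_lane between -0.01 and 0.01 m and x of turner_tip in the frame of turner_lane between 0.08 and 0.115 m and z of each of turner_tip, turner_butt in the frame of turner_lane below 0.008 m and angle between each of turner, brush's own z axis and vertical below 0.15 rad and linear speed of each of turner, brush below 0.03 m/s and contact force between the fingers and turner below 0.05 N and y of brush_tip in the frame of brush_lane between -0.02 and 0.02 m and y of brush_butt in the frame of brush_lane between -0.01 and 0.01 m and x of brush_tip in the frame of brush_lane between 0.08 and 0.115 m and z of each of brush_tip, brush_butt in the frame of brush_lane below 0.008 m and contact force between the fingers and brush below 0.05 N and value of joint flap between -0.1 and 0.1 rad); the robot touches nothing.
It fails at once if a utensil let go in the air (free of the fingers with its middle more than 55 mm above the counter) ((height (world z) of turner above 0.055 m and contact force between the fingers and turner below 0.02 N) or (height (world z) of brush above 0.055 m and contact force between the fingers and brush below 0.02 N)).
It fails at once if the spoon, jar, ramekin, mug or oil bottle moved by more than 30 mm (distance of any of spoon, jar, ramekin, mug, oil from where it was at the start of the episode above 0.03 m).
It also fails if it takes over 72 s, if anything falls off the work surface, if the arm or the gripper's body presses on something with over 40 N, if the wrist force passes 120 N, or if a joint passes its speed limit or range.

## Working session

There is one attempt and no reset: what is moved stays moved. The work goes in short steps, Python scripts to look and compute and a shell command to move; the robot and the scene stay as the last step left them, time stands still between calls to the robot, and variables do not carry over. Pictures are saved under pics/ and viewed, at most 10 in all, crops included, and the job is handed in when it is done.

```bash
mkdir -p pics; python3 - <<'E'
from plant import r
import cv2,pickle
s=r.get_state();print(s)
for n in("top","side"):
    d=r.snapshot(n);cv2.imwrite(f"pics/{n}0.png",d["img"][:,:,::-1]);pickle.dump({k:d[k] for k in("mtx","cam_to_world")},open(n+".pkl","wb"));print(d.keys(),d["mtx"],d["cam_to_world"])
E
```

```text
{'clock': 0.0, 'q': array([-1.1041554 ,  0.68996192, -0.19450074,  1.5663475 ,  0.15729661,
        0.90252492, -0.21508196]), 'qd': array([-6.21272052e-06, -6.12139214e-04,  1.88631148e-03,  1.52339828e-03,
        1.65416048e-03,  7.31832864e-04, -8.69209782e-04]), 'joint_torque': array([-2.28350341e-04, -5.27565265e+01, -1.26691606e+00, -1.53435838e+01,
       -5.25682827e-02,  6.32223731e-03,  1.69573773e-04]), 'tool_pos': array([0.26194072, 0.56675333, 0.23792256]), 'eef_rot': array([ 2.14690661e-01,  9.76681659e-01, -9.16836446e-04, -1.26582075e-04]), 'contact_force': array([-0.36099796, -0.07101554, -0.07637219]), 'moment': array([-0.0313986 ,  0.0170251 , -0.01542039]), 'finger_force': 0.0, 'opening': 0.9990591952386977}
dict_keys(['img', 'mtx', 'cam_to_world']) [[545.73302162   0.         321.94882426]
 [  0.         545.73302162 242.85651157]
 [  0.           0.           1.        ]] [[-1.41994831e-03  9.85942230e-01 -1.67080528e-01  3.50214450e-01]
 [-9.99817742e-01 -4.58071310e-03 -1.85337515e-02  9.87037776e-03]
 [-1.90385562e-02  1.67023759e-01  9.85769039e-01  1.55372961e+00]
 [ 0.00000000e+00  0.00000000e+00  0.00000000e+00  1.00000000e+00]]
dict_keys(['img', 'mtx', 'cam_to_world']) [[490.91471766   0.         315.49628208]
 [  0.         490.91471766 239.58464722]
 [  0.           0.           1.        ]] [[ 0.9923336   0.07359028 -0.09928995  0.44182504]
 [-0.12356337  0.60684181 -0.78515929 -1.08564156]
 [ 0.0024732   0.79140855  0.61128258  0.90689904]
 [ 0.          0.          0.          1.        ]]
```

View pics/top0.png

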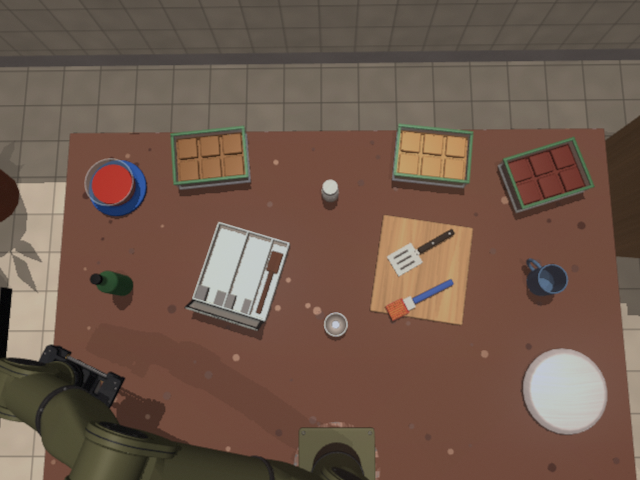

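View pics/side0.png

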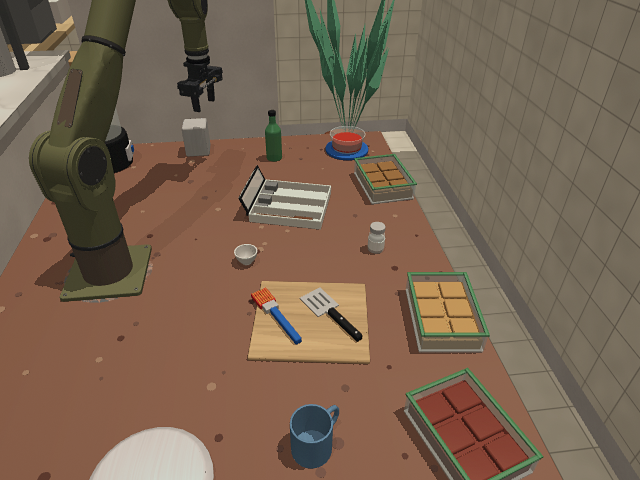

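The top view shows the tray at left (about 240,275) with its flap leaning toward the robot. On the board at right, the turner has its head at about (405,260) and butt at (453,233). The brush has its head at about (397,309) and butt at (452,283). I'll take enlarged crops next.

```bash
python3 - <<'E'
import cv2
im=cv2.imread("pics/top0.png")
def crop(x,y,w,h,k,n):
    c=cv2.resize(im[y:y+h,x:x+w],None,fx=k,fy=k,interpolation=cv2.INTER_CUBIC)
    for i in range(0,w,10):cv2.putText(c,str(x+i),(i*k,8),0,.3,(0,255,255),1);cv2.line(c,(i*k,10),(i*k,14),(0,255,255),1)
    for j in range(0,h,10):cv2.putText(c,str(y+j),(0,j*k+4),0,.3,(0,255,255),1)
    cv2.imwrite(n,c)
crop(180,218,110,115,5,"pics/tray.png");crop(368,212,110,115,5,"pics/board.png")
E
```

```text
(no output)
```

View pics/tray.png

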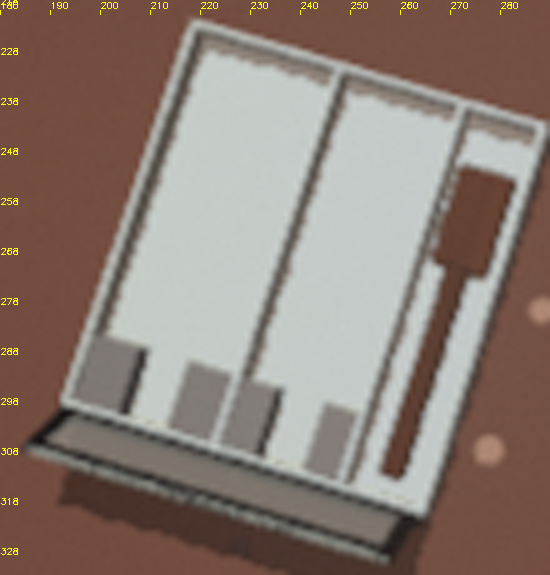

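View pics/board.png

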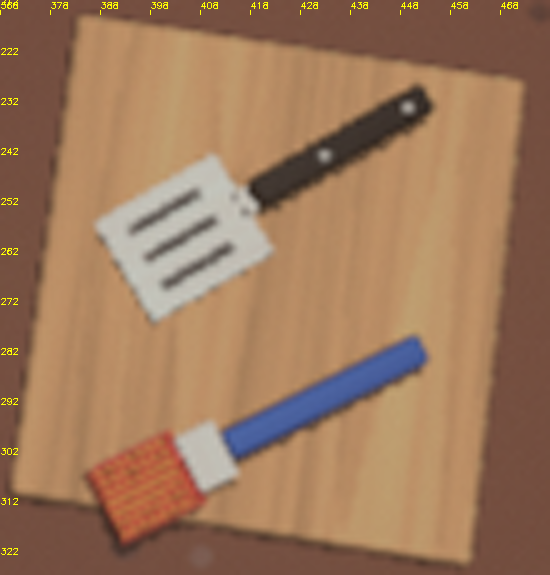

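In tray crop pixels, the rim corners are far-left (194,20), far-right (547,122), near-right (425,516) and near-left (62,402). In board crop pixels:
- **Turner:** butt centre (426,95), handle front (254,197), blade corners (213,154), (95,225), (155,320) and (273,250).
- **Brush:** butt (421,346), handle front (230,445), head front (106,511).

```bash
cat > h.py <<'E'
import numpy as np,pickle
from scipy.optimize import least_squares
C={n:pickle.load(open(f"{n}.pkl","rb")) for n in("top","side")}
def proj(P,n="top"):
    T=C[n]["cam_to_world"];c=(np.asarray(P)-T[:3,3])@T[:3,:3];c=c*[1,-1,-1]
    p=c@C[n]["mtx"].T;return p[:,:2]/p[:,2:]
def W(p,L,z0=0):
    L=np.asarray(L,float);c,s=np.cos(p[2]),np.sin(p[2])
    return np.c_[p[0]+c*L[:,0]-s*L[:,1],p[1]+s*L[:,0]+c*L[:,1],L[:,2]+z0]
def fit(L,px,z0,g):
    f=lambda p:(proj(W(p,L,z0))-px).ravel()
    s=least_squares(f,g);return s.x,f(s.x).reshape(-1,2)
E
python3 - <<'E'
from h import *
k=lambda a,o:(np.array(a)+.5)/5-.5+o
np.set_printoptions(precision=4,suppress=True)
for nm,L,a,o,z,g in[("tray",[(.115,.107,.03),(.115,-.107,.03),(-.115,-.107,.03),(-.115,.107,.03),(.113,.017,.03),(.113,-.057,.03)],[(194,20),(547,122),(425,516),(62,402),(342,72),(465,107)],(180,218),0,(.5,.2,-.2)),
("turner",[(-.1,0,.018),(.015,0,.018),(.02,-.033,.004),(.1,-.033,.004),(.1,.033,.004),(.02,.033,.004)],[(426,95),(254,197),(213,154),(95,225),(155,320),(273,250)],(368,212),.012,(.5,-.25,2.6)),
("brush",[(-.1,0,.018),(.025,0,.018),(.1,0,.012)],[(421,346),(230,445),(106,511)],(368,212),.012,(.4,-.25,2.6)),
("board",[(.14,.13,.012),(.14,-.13,.012),(-.14,-.13,.012),(-.14,.13,.012)],[(78,14),(524,80),(470,563),(12,490)],(368,212),0,(.45,-.25,-.1))]:
    p,e=fit(L,k(a,o),z,g);print(nm,p,"\n",e.tolist() if 0 else e)
E
```

```text
tray [ 0.5306  0.2666 -0.2974] 
 [[-0.1127 -0.1331]
 [ 0.5013  0.7451]
 [-0.0716  0.3045]
 [-0.108   0.5989]
 [-0.1414 -0.972 ]
 [-0.0699 -0.5981]]
turner [ 0.5928 -0.2465  2.0963] 
 [[ 0.3812 -0.3705]
 [ 0.1562 -0.4731]
 [-0.04   -0.1182]
 [-0.4736 -0.2756]
 [-0.2883  0.7102]
 [ 0.2605  0.5052]]
brush [ 0.4549 -0.2359  2.0449] 
 [[ 0.5672 -0.3688]
 [-0.6525  0.4902]
 [ 0.0873 -0.1313]]
board [ 0.5374 -0.2438 -0.1564] 
 [[-0.2972 -0.6701]
 [ 0.6111 -0.5543]
 [ 0.3904  0.4864]
 [-0.7098  0.6393]]
```

```bash
cat >> h.py <<'E'
def yaw(q):
    from scipy.spatial.transform import Rotation as R
    m=R.from_quat(q).as_matrix();return np.arctan2(m[1,0],m[0,0]),m
def togo(x,y,z,psi):
    from plant import r
    s=r.get_state();a,m=yaw(s["eef_rot"])
    d=m.T@(np.array([x,y,z])-s["tool_pos"]);t=-(psi-a+np.pi)%(2*np.pi)-np.pi if 0 else -((psi-a+np.pi)%(2*np.pi)-np.pi)
    print("t",round(s["clock"],2),"pos",s["tool_pos"].round(4),"yaw",round(a,4),"tilt",m[2].round(4),"q",s["q"].round(2),"open",round(s["opening"],3),"F",s["contact_force"].round(1),s["finger_force"],"\nshift units",(d/.15).round(3),"turn z units",round(t/(np.pi/2),3))
E
python3 -m pendant '[1,-0.2,-0.2,0,0,0,0, 1,-0.45,-0.42,0,0,0,0, 1,-0.7,-0.65,0,0,0,0, 1,-0.87,-0.81,0,0,0,0, 1,-0.87,-0.81,0,0,0,0]' 30
for i in 1 2 3; do echo; done
python3 -m pendant '[1,-0.22,-0.2,0,0,0,0, 1,-0.45,-0.42,0,0,0,0, 1,-0.7,-0.65,0,0,0,0, 1,-0.87,-0.81,0,0,0,0, 1,-0.87,-0.81,0,0,0,0]'
python3 -m pendant '[1,-0.22,-0.2,0,0,0,0, 1,-0.45,-0.42,0,0,0,0, 1,-0.7,-0.65,0,0,0,0, 1,-0.87,-0.81,0,0,0,0, 1,-0.87,-0.81,0,0,0,0]'
python3 -c "
from h import *
togo(.6003,-.2595,.12,2.0963)"
```

```text
clock: 0.6
tool_pos: [0.3325, 0.3957, 0.2383]
eef_rot: [0.219, 0.976, -0.003, 0.001]
contact_force: [0.1, -0.1, -0.5]
opening: 0.999
finger_force: 0.0



clock: 1.1
tool_pos: [0.3989, 0.2321, 0.2384]
eef_rot: [0.219, 0.976, -0.002, 0.0]
contact_force: [0.2, 0.4, 0.3]
opening: 0.997
finger_force: 0.0
clock: 1.6
tool_pos: [0.4665, 0.068, 0.2384]
eef_rot: [0.219, 0.976, -0.001, 0.001]
contact_force: [-0.3, 0.1, 0.5]
opening: 1.004
finger_force: 0.0
t 1.6 pos [0.4665 0.068  0.2384] yaw 2.7005 tilt [-0.0015 -0.0015 -1.    ] q [-0.07  0.5  -0.26  2.01  0.21  0.65  0.66] open 1.004 F [-0.3  0.1  0.5] 0.0 
shift units [-1.737 -1.593  0.794] turn z units 0.385
```

```bash

python3 -m pendant '[1,-0.22,-0.2,0,0,0,0, 1,-0.45,-0.4,0,0,0,0, 1,-0.7,-0.63,0,0,0,0, 1,-0.87,-0.8,0,0,0,0]' >/dev/null
python3 -m pendant '[1,-0.22,-0.2,0,0,0,0.08, 0.8,-0.45,-0.4,0,0,0,0.17, 0.7,-0.7,-0.63,0,0,0,0.26, 0.6,-0.87,-0.8,0,0,0,0.35, 0.6,-0.87,-0.8,0,0,0,0.44, 0.6,-0.87,-0.8,0,0,0,0.53, 0.6,-0.87,-0.8,0,0,0,0.6]' >/dev/null
python3 -m pendant '[0.6,0,0,0,0,0,0.09, 0.6,0,0,0,0,0,0.18, 0.6,0,0,0,0,0,0.27, 0.6,0,0,0,0,0,0.36, 0.6,0,0,0.1,0,0,0.45, 0.6,0,0,0.2,0,0,0.54, 0.6,0,0,0.3,0,0,0.63, 0.6,0,0,0.4,0,0,0.72, 0.6,0,0,0.5,0,0,0.81, 0.6,0,0,0.5,0,0,0.9]' >/dev/null
python3 -m pendant '[0.6,0,0,0,0,0,0.09, 0.6,0,0,0,0,0,0.18, 0.6,0,0,0,0,0,0.27, 0.6,0,0,0,0,0,0.36, 0.6,0,0,0,0,0,0.45, 0.6,0,0,0,0,0,0.54, 0.6,0,0,0,0,0,0.63, 0.6,0,0,0,0,0,0.72, 0.6,0,0,0,0,0,0.81, 0.6,0,0,0,0,0,0.885, 0.6,0,0,0,0,0,0.885]' >/dev/null
python3 -c "
from h import *
togo(.6003,-.2595,.0145,2.0963-np.pi)"
```

```text
t 4.8 pos [ 0.6023 -0.2518  0.1626] yaw -1.034 tilt [-1.6e-03 -3.0e-04 -1.0e+00] q [-0.03  0.94  0.74  1.57 -0.75  0.94 -1.64] open 0.599 F [-0.1 -0.1  0.8] 0.0 
shift units [0.039 0.038 0.987] turn z units 0.007
```

```bash

python3 -m pendant '[0.6,0.03,0.03,0.2,0,0,0.007, 0.6,0.04,0.04,0.4,0,0,0.007, 0.6,0.04,0.04,0.6,0,0,0.007, 0.6,0.04,0.04,0.75,0,0,0.007, 0.6,0.04,0.04,0.85,0,0,0.007, 0.6,0.04,0.04,0.92,0,0,0.007, 0.6,0.04,0.04,0.95,0,0,0.007]'
python3 - <<'E'
from h import *
togo(.6003,-.2595,.0145,2.0963-np.pi)
E
```

```text
clock: 5.5
tool_pos: [0.5991, -0.2625, 0.0205]
eef_rot: [0.866, -0.5, -0.0, -0.0]
contact_force: [-0.5, 1.0, 0.2]
opening: 0.598
finger_force: 0.0
t 5.5 pos [ 0.5991 -0.2625  0.0205] yaw -1.0468 tilt [-8.e-04 -2.e-04 -1.e+00] q [ 0.05  1.11  0.6   1.62 -0.89  0.71 -1.52] open 0.598 F [-0.5  1.   0.2] 0.0 
shift units [-0.013 -0.017  0.04 ] turn z units -0.001
```

```bash

python3 -m pendant '[0.6,-0.013,-0.015,0.02,0,0,0, 0.6,-0.013,-0.015,0.038,0,0,0, 0.6,-0.013,-0.015,0.038,0,0,0, 0.3,-0.013,-0.015,0.038,0,0,0, 0,-0.013,-0.015,0.038,0,0,0, 0,-0.013,-0.015,0.038,0,0,0, 0,-0.013,-0.015,0.038,0,0,0, 0,-0.013,-0.015,0.038,0,0,0, 0,-0.013,-0.015,0.038,0,0,0]' 40
python3 - <<'E'
from h import *
togo(.6003,-.2595,.0145,2.0963-np.pi)
E
```

```text
clock: 6.4
tool_pos: [0.5997, -0.2606, 0.0156]
eef_rot: [0.866, -0.501, 0.0, 0.0]
contact_force: [0.2, 0.0, 1.1]
opening: 0.197
finger_force: 40.0
t 6.4 pos [ 0.5997 -0.2606  0.0156] yaw -1.0485 tilt [ 1.e-04  1.e-04 -1.e+00] q [ 0.04  1.12  0.59  1.62 -0.9   0.7  -1.53] open 0.197 F [0.2 0.  1.1] 40.00034987926483 
shift units [-0.004 -0.007  0.007] turn z units -0.002
```

```bash

python3 -m pendant '[0,0,0,-0.05,0,0,0, 0,0,0,-0.15,0,0,0, 0,0,0,-0.35,0,0,0, 0,0,0,-0.55,0,0,0, 0,0,0,-0.75,0,0,0, 0,0,0,-0.9,0,0,0, 0,0,0,-1,0,0,0, 0,0,0,-1,0,0,0]'
python3 - <<'E'
from plant import r
import cv2,numpy as np
d=r.snapshot("side")["img"][:,:,::-1];cv2.imwrite("pics/lift.png",cv2.resize(d[180:400,180:420],None,fx=2,fy=2))
E
```

```text
clock: 7.2
tool_pos: [0.6009, -0.2614, 0.1683]
eef_rot: [0.866, -0.501, 0.002, -0.0]
contact_force: [-0.8, -0.6, -1.8]
opening: 0.199
finger_force: 40.0
```

View pics/lift.png

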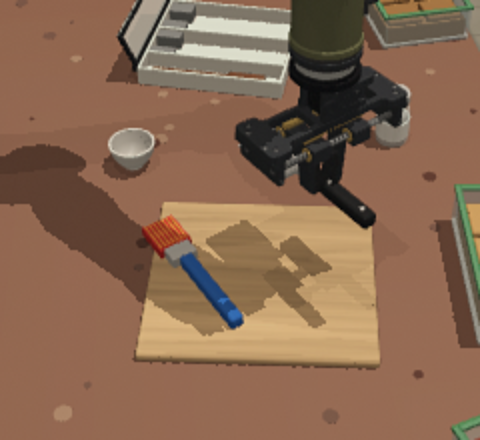

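The crop shows the turner held in the gripper, with its handle at about (350,205) and level, and its blade hidden behind the fingers. The brush is undisturbed on the board. I'll carry the turner over to the tray.

```bash

for k in 1; do :; done
python3 -m pendant '[0,-0.1,-0.05,0,0,0,0, 0,-0.27,-0.12,0,0,0,0, 0,-0.45,-0.2,0,0,0,0, 0,-0.65,-0.28,0,0,0,0, 0,-0.83,-0.36,0,0,0,0, 0,-0.91,-0.4,0,0,0,0]' >/dev/null
python3 -m pendant '[0,-0.15,-0.07,0,0,0,0, 0,-0.3,-0.13,0,0,0,0, 0,-0.45,-0.2,0,0,0,0, 0,-0.65,-0.28,0,0,0,0, 0,-0.83,-0.36,0,0,0,0, 0,-0.91,-0.4,0,0,0,0]' >/dev/null
python3 -m pendant '[0,-0.15,-0.07,0,0,0,0, 0,-0.3,-0.13,0,0,0,0, 0,-0.45,-0.2,0,0,0,0, 0,-0.65,-0.28,0,0,0,0, 0,-0.83,-0.36,0,0,0,0, 0,-0.91,-0.4,0,0,0,0]' >/dev/null
python3 -m pendant '[0,-0.15,-0.07,0,0,0,0, 0,-0.3,-0.13,0,0,0,0, 0,-0.45,-0.2,0,0,0,0, 0,-0.65,-0.28,0,0,0,0, 0,-0.83,-0.36,0,0,0,0, 0,-0.91,-0.4,0,0,0,0]' >/dev/null
python3 -m pendant '[0,0,0,0,0,0,-0.05, 0,0,0,0,0,0,-0.14, 0,0,0,0,0,0,-0.23, 0,0,0,0,0,0,-0.32, 0,0,0,0,0,0,-0.41, 0,0,0,0,0,0,-0.5, 0,0,0,0,0,0,-0.59, 0,0,0,0,0,0,-0.68, 0,0,0,0,0,0,-0.77, 0,0,0,0,0,0,-0.83, 0,0,0,0,0,0,-0.83]' >/dev/null
python3 -m pendant '[0,0,0,0,0,0,-0.05, 0,0,0,0,0,0,-0.14, 0,0,0,0,0,0,-0.23, 0,0,0,0,0,0,-0.32, 0,0,0,0,0,0,-0.41, 0,0,0,0,0,0,-0.5, 0,0,0,0,0,0,-0.59, 0,0,0,0,0,0,-0.68, 0,0,0,0,0,0,-0.77, 0,0,0,0,0,0,-0.83, 0,0,0,0,0,0,-0.83]' >/dev/null
python3 -c "
from h import *
togo(.5337,.3294,.0085,2.844)"
```

```text
t 11.85 pos [0.5361 0.3306 0.1653] yaw 1.555 tilt [-0.0013 -0.     -1.    ] q [-0.71  0.79  0.15  1.63 -0.15  0.74 -0.5 ] open 0.204 F [ 0.1 -0.1 -1.6] 39.99864220619202 
shift units [-0.007 -0.016  1.045] turn z units -0.821
```

```bash

python3 -m pendant '[0,0,0,0,0,0,-0.05, 0,0,0,0,0,0,-0.14, 0,0,0,0,0,0,-0.23, 0,0,0,0,0,0,-0.32, 0,0,0,0,0,0,-0.41, 0,0,0,0,0,0,-0.5, 0,0,0,0,0,0,-0.59, 0,0,0.1,0,0,-0.68, 0,0,0.0,0.2,0,0,-0.76, 0,0,0,0.3,0,0,-0.82, 0,0,0,0.4,0,0,-0.82]' 2>&1 | tail -3
python3 -c "
from h import *
togo(.5337,.3294,.0085,2.844)"
```

```text
$: bad value
t 11.85 pos [0.5361 0.3306 0.1653] yaw 1.555 tilt [-0.0013 -0.     -1.    ] q [-0.71  0.79  0.15  1.63 -0.15  0.74 -0.5 ] open 0.204 F [ 0.1 -0.1 -1.6] 39.99864220619202 
shift units [-0.007 -0.016  1.045] turn z units -0.821
```

One row was missing a number, so the whole call was refused and nothing moved. Sending it again.

```bash

python3 -m pendant '[0,0,0,0,0,0,-0.05, 0,0,0,0,0,0,-0.14, 0,0,0,0,0,0,-0.23, 0,0,0,0,0,0,-0.32, 0,0,0,0,0,0,-0.41, 0,0,0,0,0,0,-0.5, 0,0,0,0,0,0,-0.59, 0,0,0,0.1,0,0,-0.68, 0,0,0,0.2,0,0,-0.76, 0,0,0,0.3,0,0,-0.82, 0,0,0,0.4,0,0,-0.82, 0,0,0,0.4,0,0,-0.82]' 2>&1 | tail -3
python3 - <<'E'
from h import *
togo(.5337,.3294,.0085,2.844)
from plant import r
import cv2
t=r.snapshot("top")["img"][:,:,::-1][200:340,160:300];s=r.snapshot("side")["img"][:,:,::-1][130:250,210:350]
cv2.imwrite("pics/pl1.png",np.hstack([cv2.resize(a,(400,400),interpolation=cv2.INTER_CUBIC) for a in(t,s)]))
E
```

```text
contact_force: [-0.4, -0.1, -2.1]
opening: 0.203
finger_force: 40.0
t 13.05 pos [0.5344 0.3306 0.1031] yaw 2.8419 tilt [ 0.0022 -0.0045 -1.    ] q [-0.52  0.87 -0.2   1.65  0.26  0.65  0.42] open 0.203 F [-0.4 -0.1 -2.1] 39.99960422515869 
shift units [ 0.001 -0.006  0.631] turn z units -0.001
```

View pics/pl1.png

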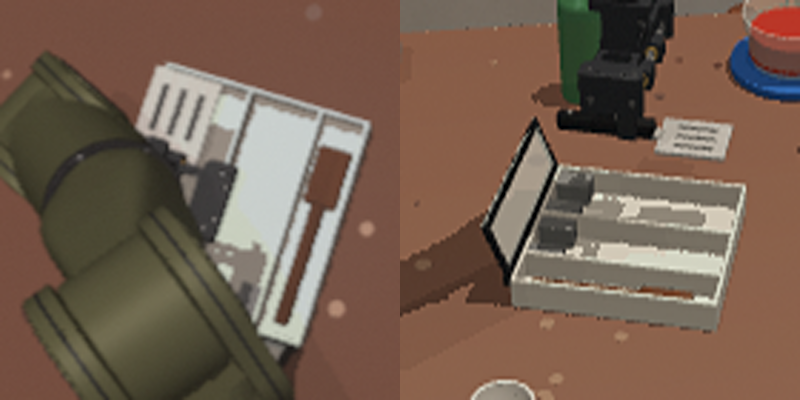

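The top half shows the blade's front corners near crop (160,66) and (228,88). The side half shows the turner level, with the head pointing away from the flap. I'll check those corners against the prediction.

```bash
python3 - <<'E'
from h import *
p=(.5344+.0155*.9561,.3306-.0155*.293,-.2997)
print(proj(W(p,[(.1,.033,.004),(.1,-.033,.004),(.02,-.033,.004)],.0995)), np.array([(160,66),(228,88),(195,155)])/400*140+[160,200])
E
```

```text
[[215.11844744 222.17307502]
 [238.0274923  229.07985965]
 [228.59419716 256.98954963]] [[216.   223.1 ]
 [239.8  230.8 ]
 [228.25 254.25]]
```

```bash
python3 - <<'E'
from h import *
from plant import r
import cv2
s=r.get_state();a,_=yaw(s["eef_rot"]);t=s["tool_pos"]
p=(t[0]-.0155*np.cos(a),t[1]-.0155*np.sin(a),a-np.pi)
q=proj(W(p,[(.1,.033,.004),(.1,-.033,.004),(.02,-.033,.004)],t[2]-.0036))
im=r.snapshot("top")["img"][:,:,::-1];x,y,k=200,212,12
c=cv2.resize(im[y:y+50,x:x+60],None,fx=k,fy=k,interpolation=cv2.INTER_CUBIC)
for u,v in q: cv2.circle(c,(int((u-x+.5)*k),int((v-y+.5)*k)),4,(0,0,255),1);print((u-x+.5)*k,(v-y+.5)*k)
cv2.imwrite("pics/bl.png",c)
E
```

```text
178.13706685088175 121.09699170401143
453.5582789719267 203.52593102608478
340.8007990531404 539.0173585641326
```

View pics/bl.png

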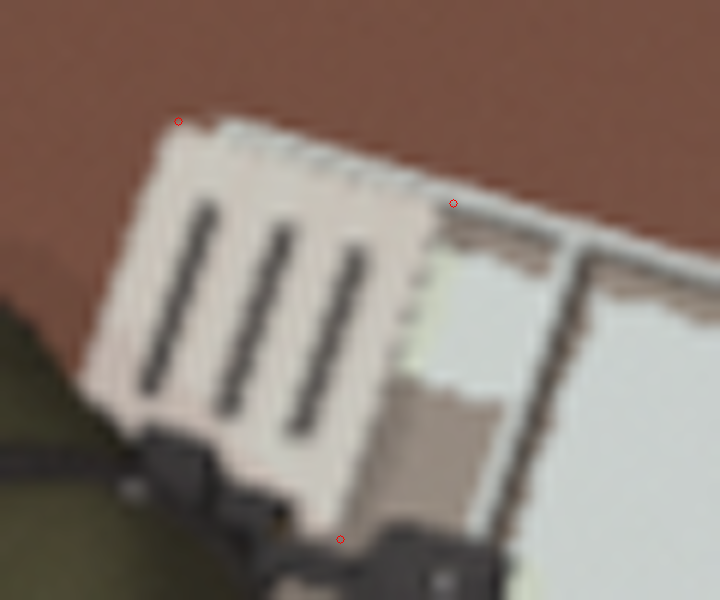

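The blade's front corners are at crop (165,124) and (443,208), against predicted (178,121) and (454,204). That puts the blade about 1.5–2.5 mm too far left (+y). I'll correct this and lower it in steps.

```bash

python3 -c "
from h import *
togo(.534,.328,.0085,2.843)"
python3 -m pendant '[0,-0.005,-0.017,0.1,0,0,0, 0,-0.005,-0.017,0.2,0,0,0, 0,-0.005,-0.017,0.3,0,0,0, 0,-0.005,-0.017,0.38,0,0,0, 0,-0.005,-0.017,0.43,0,0,0, 0,-0.005,-0.017,0.46,0,0,0, 0,-0.005,-0.017,0.46,0,0,0]'
python3 -c "
from h import *
togo(.534,.328,.0085,2.843)"
```

```text
t 13.2 pos [0.5359 0.3325 0.1059] yaw 2.8447 tilt [-8.e-04  2.e-04 -1.e+00] q [-0.52  0.87 -0.2   1.65  0.26  0.65  0.42] open 0.198 F [-0.3 -0.3 -1.3] 39.99951660633087 
shift units [ 0.004 -0.033  0.649] turn z units 0.001
clock: 13.9
tool_pos: [0.5352, 0.3298, 0.0359]
eef_rot: [0.147, 0.989, -0.0, -0.0]
contact_force: [-0.3, 0.2, -1.3]
opening: 0.2
finger_force: 40.0
t 13.9 pos [0.5352 0.3298 0.0359] yaw 2.847 tilt [ 6.e-04 -6.e-04 -1.e+00] q [-0.53  0.97 -0.17  1.68  0.28  0.52  0.4 ] open 0.2 F [-0.3  0.2 -1.3] 39.99965786933899 
shift units [ 0.004 -0.014  0.183] turn z units 0.003
```

```bash

python3 -m pendant '[0,0.004,-0.005,0.04,0,0,0, 0,0.005,-0.007,0.08,0,0,0, 0,0.005,-0.007,0.11,0,0,0, 0,0.005,-0.007,0.14,0,0,0, 0,0.005,-0.007,0.16,0,0,0, 0,0.005,-0.007,0.175,0,0,0, 0,0.005,-0.007,0.175,0,0,0]'
python3 -c "
from h import *
togo(.534,.329,.0075,2.844)"
```

```text
clock: 14.6
tool_pos: [0.5342, 0.329, 0.01]
eef_rot: [0.147, 0.989, -0.0, -0.0]
contact_force: [-0.2, 0.3, -2.4]
opening: 0.198
finger_force: 40.0
t 14.6 pos [0.5342 0.329  0.01  ] yaw 2.8471 tilt [ 3.e-04 -3.e-04 -1.e+00] q [-0.54  1.01 -0.16  1.68  0.29  0.47  0.39] open 0.198 F [-0.2  0.3 -2.4] 39.99955594539642 
shift units [ 0.001 -0.     0.016] turn z units 0.002
```

```bash

python3 -m pendant '[0,0,0,0.01,0,0,0, 0,0,0,0.018,0,0,0, 0,0,0,0.018,0,0,0]'
python3 -m pendant '[0.3,0,0,0,0,0,0, 0.38,0,0,0,0,0,0, 0.38,0,0,0,0,0,0, 0.38,0,0,-0.05,0,0,0, 0.38,0,0,-0.15,0,0,0, 0.38,0,0,-0.35,0,0,0, 0.38,0,0,-0.6,0,0,0, 0.38,0,0,-0.9,0,0,0, 0.5,0,0,-1,0,0,0, 0.5,0,0,-1,0,0,0]'
```

```text
clock: 14.9
tool_pos: [0.5345, 0.3292, 0.0076]
eef_rot: [0.147, 0.989, 0.0, 0.0]
contact_force: [0.1, 0.3, -1.2]
opening: 0.197
finger_force: 40.0
clock: 15.9
tool_pos: [0.5362, 0.3304, 0.1619]
eef_rot: [0.147, 0.989, 0.003, 0.003]
contact_force: [0.0, -0.4, -0.2]
opening: 0.496
finger_force: 0.0
```

```bash

python3 -m pendant '[0.5,-0.03,-0.2,0,0,0,0, 0.5,-0.08,-0.45,0,0,0,0, 0.5,-0.12,-0.7,0,0,0,0, 0.5,-0.16,-0.96,0,0,0,0]' >/dev/null
python3 -m pendant '[0.5,-0.04,-0.24,0,0,0,0, 0.5,-0.08,-0.48,0,0,0,0, 0.5,-0.12,-0.72,0,0,0,0, 0.5,-0.16,-0.96,0,0,0,0]' >/dev/null
python3 -m pendant '[0.5,-0.04,-0.24,0,0,0,0, 0.5,-0.08,-0.48,0,0,0,0, 0.5,-0.12,-0.72,0,0,0,0, 0.5,-0.16,-0.96,0,0,0,0]' >/dev/null
python3 -m pendant '[0.5,-0.04,-0.24,0,0,0,0, 0.5,-0.08,-0.48,0,0,0,0, 0.5,-0.12,-0.72,0,0,0,0, 0.5,-0.16,-0.96,0,0,0,0]' >/dev/null
python3 -m pendant '[0.5,0,0,0,0,0,0.09, 0.5,0,0,0,0,0,0.18, 0.5,0,0,0,0,0,0.27, 0.5,0,0,0,0,0,0.36, 0.5,0,0,0,0,0,0.45, 0.5,0,0,0,0,0,0.54, 0.5,0,0,0,0,0,0.63, 0.5,0,0,0,0,0,0.72, 0.5,0,0,0,0,0,0.81, 0.5,0,0,0,0,0,0.84]' >/dev/null
python3 -m pendant '[0.5,0,0,0,0,0,0.09, 0.5,0,0,0,0,0,0.18, 0.5,0,0,0,0,0,0.27, 0.5,0,0,0,0,0,0.36, 0.5,0,0,0,0,0,0.45, 0.5,0,0,0,0,0,0.54, 0.5,0,0,0,0,0,0.63, 0.5,0,0,0,0,0,0.72, 0.5,0,0,0,0,0,0.81, 0.5,0,0,0,0,0,0.84]' >/dev/null
python3 -m pendant '[0.5,0,0,0,0,0,0.09, 0.5,0,0,0,0,0,0.18, 0.5,0,0,0,0,0,0.27, 0.5,0,0,0,0,0,0.36, 0.5,0,0,0,0,0,0.45, 0.5,0,0,0,0,0,0.54, 0.5,0,0,0,0,0,0.63, 0.5,0,0,0,0,0,0.72, 0.5,0,0,0,0,0,0.81, 0.5,0,0,0,0,0,0.84, 0.5,0,0,0,0,0,0.84]' >/dev/null
python3 - <<'E'
from h import *
from plant import r
import cv2
togo(.4617,-.2492,.0145,2.0449-np.pi)
t=r.snapshot("top")["img"][:,:,::-1][218:333,180:290]
c=cv2.resize(t,None,fx=5,fy=5,interpolation=cv2.INTER_CUBIC)
cv2.imwrite("pics/tray2.png",c)
print(r.get_state()["tool_pos"])
E
```

```text
t 20.6 pos [ 0.4583 -0.2495  0.1567] yaw -1.1113 tilt [-0.0013  0.0018 -1.    ] q [-0.01  0.82  0.76  1.98 -0.88  0.71 -1.38] open 0.5 F [-1.2  0.3  0.6] 0.0 
shift units [ 0.01  -0.023  0.948] turn z units -0.009
[ 0.45848471 -0.2495754   0.1569187 ]
```

View pics/tray2.png

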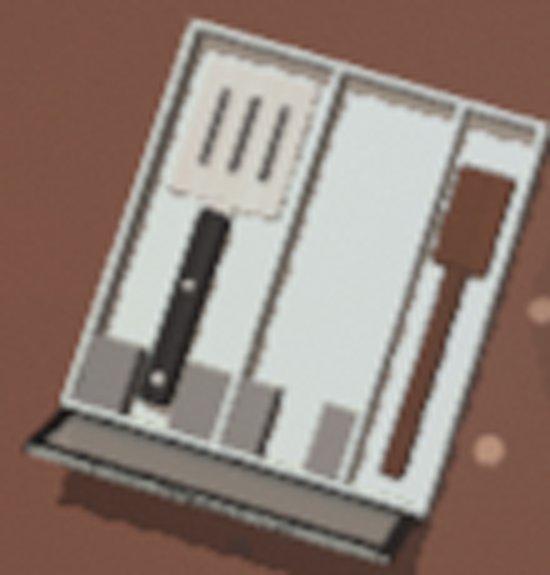

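The turner lies flat in the wide lane. Its handle (170,400 to 215,215) is in the slot, its blade sits at the far end, and the spoon has not moved. Next I'll grasp the brush.

```bash

python3 -m pendant '[0.5,0.01,-0.02,0.2,0,0,-0.009, 0.5,0.01,-0.02,0.4,0,0,-0.009, 0.5,0.01,-0.02,0.6,0,0,-0.009, 0.5,0.01,-0.02,0.75,0,0,-0.009, 0.5,0.01,-0.02,0.85,0,0,-0.009, 0.5,0.01,-0.02,0.9,0,0,-0.009, 0.5,0.01,-0.02,0.9,0,0,-0.009]' | head -2
python3 - <<'E'
from h import *
togo(.4617,-.2492,.0150,2.0449-np.pi)
E
```

```text
clock: 21.35
tool_pos: [0.4618, -0.2499, 0.0219]
t 21.35 pos [ 0.4618 -0.2499  0.0219] yaw -1.0971 tilt [-1.5e-03  4.0e-04 -1.0e+00] q [ 0.21  0.97  0.34  2.01 -0.98  0.33 -1.31] open 0.501 F [ 0.4 -0.3 -0.1] 0.0 
shift units [-0.004 -0.001  0.046] turn z units -0.0
```

```bash

python3 -m pendant '[0.5,0,0,0.02,0,0,0, 0.5,0,0,0.042,0,0,0, 0.5,0,0,0.042,0,0,0, 0.3,0,0,0.042,0,0,0, 0,0,0,0.042,0,0,0, 0,0,0,0.042,0,0,0, 0,0,0,0.042,0,0,0, 0,0,0,0.042,0,0,0]' 40
python3 - <<'E'
from h import *
togo(.4617,-.2492,.0150,2.0449-np.pi)
E
python3 -m pendant '[0,0,0,-0.05,0,0,0, 0,0,0,-0.15,0,0,0, 0,0,0,-0.35,0,0,0, 0,0,0,-0.55,0,0,0, 0,0,0,-0.75,0,0,0, 0,0,0,-0.9,0,0,0, 0,0,0,-1,0,0,0, 0,0,0,-1,0,0,0]'
python3 - <<'E'
from h import *
togo(.5104,.2519,.0085,2.844)
E
```

```text
clock: 22.15
tool_pos: [0.4624, -0.25, 0.0164]
eef_rot: [0.853, -0.522, 0.0, -0.0]
contact_force: [0.1, -0.1, 1.9]
opening: 0.199
finger_force: 40.0
t 22.15 pos [ 0.4624 -0.25    0.0164] yaw -1.0973 tilt [ 1.e-04 -1.e-04 -1.e+00] q [ 0.22  0.97  0.32  2.01 -0.98  0.32 -1.31] open 0.199 F [ 0.1 -0.1  1.9] 39.99929666519165 
shift units [-0.007  0.002  0.009] turn z units -0.0
clock: 22.95
tool_pos: [0.4632, -0.2506, 0.1683]
eef_rot: [0.853, -0.521, 0.002, -0.0]
contact_force: [0.4, -0.8, -1.1]
opening: 0.197
finger_force: 40.0
t 22.95 pos [ 0.4632 -0.2506  0.1683] yaw -1.0971 tilt [ 0.0031 -0.0021 -1.    ] q [ 0.04  0.76  0.64  1.96 -0.74  0.66 -1.51] open 0.197 F [ 0.4 -0.8 -1.1] 39.99848127365112 
shift units [-2.841 -1.806  1.06 ] turn z units 1.491
```

```bash

python3 -m pendant '[0,-0.1,-0.06,0,0,0,0, 0,-0.28,-0.18,0,0,0,0, 0,-0.47,-0.3,0,0,0,0, 0,-0.66,-0.42,0,0,0,0, 0,-0.85,-0.54,0,0,0,0, 0,-0.947,-0.602,0,0,0,0]' >/dev/null
python3 -m pendant '[0,-0.15,-0.1,0,0,0,0, 0,-0.31,-0.2,0,0,0,0, 0,-0.47,-0.3,0,0,0,0, 0,-0.66,-0.42,0,0,0,0, 0,-0.85,-0.54,0,0,0,0, 0,-0.947,-0.602,0,0,0,0]' >/dev/null
python3 -m pendant '[0,-0.15,-0.1,0,0,0,0, 0,-0.31,-0.2,0,0,0,0, 0,-0.47,-0.3,0,0,0,0, 0,-0.66,-0.42,0,0,0,0, 0,-0.85,-0.54,0,0,0,0, 0,-0.947,-0.602,0,0,0,0]' >/dev/null
python3 -m pendant '[0,0,0,0,0,0,-0.05, 0,0,0,0,0,0,-0.14, 0,0,0,0,0,0,-0.23, 0,0,0,0,0,0,-0.32, 0,0,0,0,0,0,-0.41, 0,0,0,0,0,0,-0.5, 0,0,0,0,0,0,-0.59, 0,0,0,0,0,0,-0.68, 0,0,0,0,0,0,-0.77, 0,0,0,0,0,0,-0.83, 0,0,0,0,0,0,-0.83]' >/dev/null
python3 -m pendant '[0,0,0,0,0,0,-0.05, 0,0,0,0,0,0,-0.14, 0,0,0,0,0,0,-0.23, 0,0,0,0,0,0,-0.32, 0,0,0,0,0,0,-0.41, 0,0,0,0,0,0,-0.5, 0,0,0,0,0,0,-0.59, 0,0,0,0,0,0,-0.68, 0,0,0,0,0,0,-0.77, 0,0,0,0,0,0,-0.83, 0,0,0,0,0,0,-0.83]' >/dev/null
python3 -m pendant '[0,0,0,0,0,0,-0.05, 0,0,0,0,0,0,-0.14, 0,0,0,0,0,0,-0.23, 0,0,0,0,0,0,-0.32, 0,0,0,0,0,0,-0.41, 0,0,0,0,0,0,-0.5, 0,0,0,0,0,0,-0.59, 0,0,0,0,0,0,-0.68, 0,0,0,0,0,0,-0.77, 0,0,0,0,0,0,-0.85, 0,0,0,0,0,0,-0.85, 0,0,0,0,0,0,-0.85]' >/dev/null
python3 -c "
from h import *
togo(.5094,.2522,.0095,2.844)"
```

```text
t 28.15 pos [0.5089 0.2525 0.1659] yaw 2.8401 tilt [ 8.e-04 -7.e-04 -1.e+00] q [-0.35  0.73 -0.33  1.81  0.35  0.67  0.39] open 0.197 F [ 0.9  0.6 -0.6] 39.998361468315125 
shift units [-0.005 -0.     1.042] turn z units -0.002
```

```bash

python3 -m pendant '[0,-0.003,0,0.1,0,0,-0.002, 0,-0.003,0,0.25,0,0,-0.002, 0,-0.003,0,0.4,0,0,-0.002, 0,-0.003,0,0.55,0,0,-0.002, 0,-0.003,0,0.68,0,0,-0.002, 0,-0.003,0,0.78,0,0,-0.002, 0,-0.003,0,0.85,0,0,-0.002, 0,-0.003,0,0.85,0,0,-0.002, 0,-0.003,0,0.85,0,0,-0.002]'
python3 -c "
from h import *
togo(.5094,.2522,.0095,2.844)"
```

```text
clock: 29.05
tool_pos: [0.5097, 0.2528, 0.039]
eef_rot: [0.147, 0.989, 0.0, 0.0]
contact_force: [-1.0, -0.6, -0.7]
opening: 0.2
finger_force: 40.0
t 29.05 pos [0.5097 0.2528 0.039 ] yaw 2.8475 tilt [-4.e-04  1.e-04 -1.e+00] q [-0.42  0.92 -0.21  1.86  0.45  0.4   0.31] open 0.2 F [-1.  -0.6 -0.7] 39.9985134601593 
shift units [ 0.001 -0.005  0.197] turn z units 0.002
```

```bash

python3 -m pendant '[0,0,-0.004,0.04,0,0,0.002, 0,0,-0.004,0.08,0,0,0.002, 0,0,-0.004,0.12,0,0,0.002, 0,0,-0.004,0.15,0,0,0.002, 0,0,-0.004,0.175,0,0,0.002, 0,0,-0.004,0.19,0,0,0.002, 0,0,-0.004,0.19,0,0,0.002, 0,0,-0.004,0.19,0,0,0.002]'
python3 -c "
from h import *
togo(.5094,.2522,.0084,2.844)"
```

```text
clock: 29.85
tool_pos: [0.5094, 0.2521, 0.0103]
eef_rot: [0.148, 0.989, 0.0, 0.0]
contact_force: [0.5, 0.4, -0.5]
opening: 0.198
finger_force: 40.0
t 29.85 pos [0.5094 0.2521 0.0103] yaw 2.8454 tilt [-1.e-04  1.e-04 -1.e+00] q [-0.43  0.97 -0.18  1.87  0.46  0.35  0.3 ] open 0.198 F [ 0.5  0.4 -0.5] 39.99849736690521 
shift units [0.    0.    0.013] turn z units 0.001
```

```bash

python3 -m pendant '[0,0,0,0.008,0,0,0, 0,0,0,0.014,0,0,0, 0,0,0,0.014,0,0,0]'
python3 -m pendant '[0.24,0,0,0,0,0,0, 0.28,0,0,0,0,0,0, 0.28,0,0,0,0,0,0, 0.28,0,0,-0.03,0,0,0, 0.28,0,0,-0.1,0,0,0, 0.28,0,0,-0.25,0,0,0, 0.28,0,0,-0.5,0,0,0, 0.28,0,0,-0.8,0,0,0, 0.2,0,0,-1,0,0,0, 0.1,0,0,-1,0,0,0]'
python3 -m pendant '[0,0.1,0.01,0,0,0,0, 0,0.25,0.03,0,0,0,0, 0,0.4,0.06,0,0,0,0, 0,0.55,0.08,0,0,0,0, 0,0.7,0.1,0,0,0,0, 0,0.7,0.13,0,0,0,0, 0,0.7,0.13,0,0,0,0]'
python3 -m pendant '[0,0.1,0,0,0,0,0, 0,0.3,0,0,0,0,0, 0,0.5,0,0,0,0,0, 0,0.7,0,0,0,0,0, 0,0.7,0,0,0,0,0, 0,0.7,0,0,0,0,0]'
python3 - <<'E'
from h import *
from plant import r
import cv2
T=np.array([.5306,.2666,-.2974])
px=(np.array([(28,450),(388,560)])+.5)/5-.5+[180,218]
def f(a):
    L=[(-.115+.06*np.cos(a[0])-.005*np.sin(a[0])*k,y,.031+.06*np.sin(a[0])+.005*np.cos(a[0])*k) for y in(.103,-.103) for k in (1,)]
    return (proj(W(T,L))-px).ravel()
s=least_squares(f,[1.8]);print("phi",s.x,s.fun)
L=W(T,[(-.22,0,.07)])[0];togo(*L,2.844)
d=r.snapshot("side")["img"][:,:,::-1][120:250,190:350];t=r.snapshot("top")["img"][:,:,::-1][210:340,160:300]
cv2.imwrite("pics/fl.png",np.hstack([cv2.resize(d,(400,400)),cv2.resize(t,(400,400))]))
E
```

```text
clock: 30.15
tool_pos: [0.5095, 0.2522, 0.0084]
eef_rot: [0.148, 0.989, 0.0, 0.0]
contact_force: [0.4, 0.3, 1.1]
opening: 0.197
finger_force: 40.0
clock: 31.15
tool_pos: [0.5119, 0.2537, 0.1633]
eef_rot: [0.148, 0.989, 0.003, 0.004]
contact_force: [-0.6, -0.0, -0.3]
opening: 0.131
finger_force: 0.0
clock: 31.85
tool_pos: [0.4138, 0.3019, 0.1575]
eef_rot: [0.146, 0.989, -0.0, -0.001]
contact_force: [0.7, -0.6, -0.8]
opening: 0.001
finger_force: 0.0
clock: 32.45
tool_pos: [0.3138, 0.3319, 0.1581]
eef_rot: [0.147, 0.989, -0.0, 0.0]
contact_force: [1.1, -0.5, -1.4]
opening: 0.0
finger_force: 0.0
phi [1.95069192] [-0.39083295 -0.31070956  0.2520144   0.29648428]
t 32.45 pos [0.3138 0.3319 0.1581] yaw 2.8462 tilt [-1.e-04 -5.e-04 -1.e+00] q [-0.76  0.63 -0.24  2.14  0.35  0.42 -0.  ] open 0.0 F [ 1.1 -0.5 -1.4] 0.0 
shift units [-0.042  0.008  0.587] turn z units 0.001
```

View pics/fl.png

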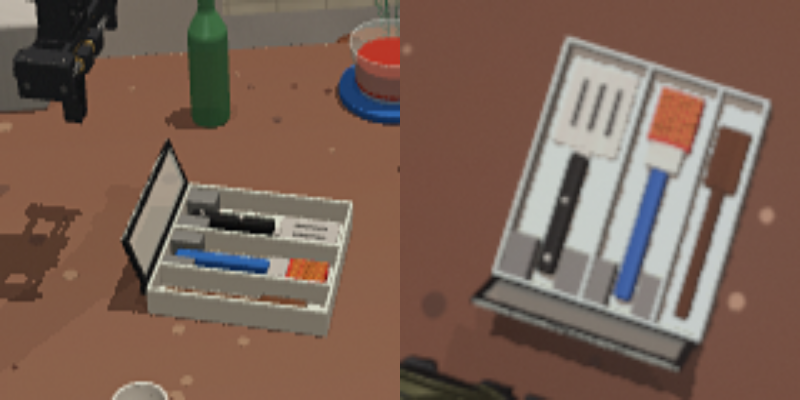

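Both utensils lie flat with their handles in the slots: the turner's butt is near crop (547,270) and the brush's near (622,297). The flap stands open at about 1.95 rad. I'll go down behind it and swing it over.

```bash

python3 -m pendant '[0,0,0.008,0.1,0,0,0, 0,0,0.008,0.25,0,0,0, 0,0,0.008,0.4,0,0,0, 0,0,0.008,0.52,0,0,0, 0,0,0.008,0.585,0,0,0, 0,0,0.008,0.585,0,0,0, 0,0,0.008,0.585,0,0,0]'
python3 -c "
from h import *
togo(*W([.5306,.2666,-.2974],[(-.2263,0,.07)])[0],2.844)"
python3 -m pendant '[0,-0.1,0,0,0,0,0, 0,-0.2,0,0,0,0,0, 0,-0.3,0,0,0,0,0, 0,-0.4,0,0,0,0,0, 0,-0.47,0,0,0,0,0, 0,-0.53,0,-0.01,0,0,0, 0,-0.59,0,-0.03,0,0,0, 0,-0.64,0,-0.04,0,0,0, 0,-0.64,0,-0.04,0,0,0]'
python3 -c "
from h import *
togo(*W([.5306,.2666,-.2974],[(-.130,0,.076)])[0],2.844)"
```

```text
clock: 33.25
tool_pos: [0.3151, 0.3331, 0.0707]
eef_rot: [0.148, 0.989, 0.0, 0.0]
contact_force: [0.6, 0.1, 0.2]
opening: 0.006
finger_force: 0.0
t 33.25 pos [0.3151 0.3331 0.0707] yaw 2.8445 tilt [-4.e-04  3.e-04 -1.e+00] q [-0.85  0.8  -0.1   2.19  0.43  0.17 -0.07] open 0.006 F [0.6 0.1 0.2] 0.0 
shift units [ 0.005 -0.003  0.005] turn z units 0.0
clock: 34.15
tool_pos: [0.4077, 0.3048, 0.0767]
eef_rot: [0.148, 0.989, 0.0, 0.001]
contact_force: [-0.6, -0.2, 0.2]
opening: 0.003
finger_force: 0.0
t 34.15 pos [0.4077 0.3048 0.0767] yaw 2.8438 tilt [-1.e-03  9.e-04 -1.e+00] q [-0.61  0.82 -0.2   2.04  0.46  0.33  0.08] open 0.003 F [-0.6 -0.2  0.2] 0.0 
shift units [ 0.009 -0.004  0.005] turn z units -0.0
```

```bash

python3 -m pendant '[0,-0.06,0,0,0,0,0, 0,-0.11,0,0.007,0,0,0, 0,-0.17,0,0.03,0,0,0, 0,-0.22,0,0.06,0,0,0, 0,-0.26,0,0.1,0,0,0, 0,-0.3,0,0.15,0,0,0, 0,-0.32,0,0.2,0,0,0, 0,-0.335,0,0.24,0,0,0, 0,-0.335,0,0.265,0,0,0, 0,-0.335,0,0.28,0,0,0, 0,-0.335,0,0.28,0,0,0]'
python3 -c "
from h import *
togo(*W([.5306,.2666,-.2974],[(-.08,0,.036)])[0],2.844)"
```

```text
clock: 35.25
tool_pos: [0.4551, 0.2902, 0.0363]
eef_rot: [0.148, 0.989, -0.0, 0.001]
contact_force: [-2.1, -2.4, 19.9]
opening: 0.003
finger_force: 9.8
t 35.25 pos [0.4551 0.2902 0.0363] yaw 2.8453 tilt [-0.0023  0.     -1.    ] q [-0.54  0.91 -0.19  1.95  0.5   0.32  0.14] open 0.003 F [-2.1 -2.4 19.9] 9.7624273103429 
shift units [ 0.006 -0.003  0.002] turn z units 0.001
```

```bash

python3 -m pendant '[0,0,0,-0.05,0,0,0, 0,0,0,-0.2,0,0,0, 0,0,0,-0.45,0,0,0, 0,0,0,-0.75,0,0,0, 0,0,0,-1,0,0,0, 0,0,0,-1,0,0,0]' >/dev/null
python3 -m pendant '[0,0.1,0,0,0,0,0, 0,0.3,0,0,0,0,0, 0,0.5,0,0,0,0,0, 0,0.8,0,0,0,0,0, 0,1,0,0,0,0,0, 0,1,0,0,0,0,0, 0,1,0,0,0,0,0]'
python3 - <<'E'
from plant import r
import cv2,numpy as np
d=r.snapshot("side")["img"][:,:,::-1][120:250,190:350];t=r.snapshot("top")["img"][:,:,::-1][210:340,160:300]
cv2.imwrite("pics/end.png",np.hstack([cv2.resize(d,(400,400)),cv2.resize(t,(400,400))]))
E
```

```text
clock: 36.55
tool_pos: [0.3092, 0.3336, 0.1833]
eef_rot: [0.146, 0.989, -0.001, -0.001]
contact_force: [0.7, -0.6, -0.0]
opening: 0.003
finger_force: 0.0
```

View pics/end.png

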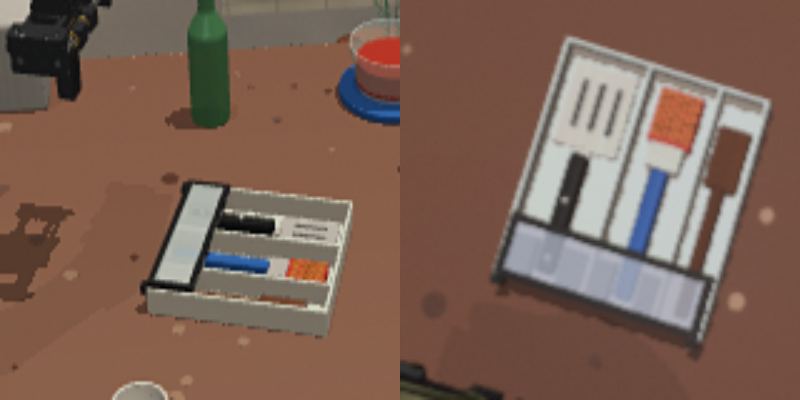

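The flap lies level across the handle ends (crop 500–710, 220–335). Both utensils and the spoon are in place, and the arm is clear of everything.

```bash
python3 -c "
from plant import r
print(r.finish_job())"
```

```text
the job is handed in; nothing more can be done
None
```

The tray is packed and handed in at about 37 s of the 72 s: turner and brush lie flat with their handles in the slots, the flap is shut over them, and the final pictures look right, though no verdict came back.

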